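# Tip the drying tray of tube clips into the bin

### The job

The washed tube clips on the tipping tray are dry. Slide the blue bin squarely under the tray's open lip, up to the stand's two front posts, then lift the tray by its handle to tip all three clips into the bin, and lower the tray gently until it rests level again. Do not touch the clips with the gripper, and leave the glassware and bottles where they stand.

Things in the scene. Friction and masses are not known exactly. Their poses are not given: they have to be found in the camera images.
- stand: Grey fixed tipping stand, 196 mm wide (x). Origin on the counter below the middle of the tray's hinge line, which is 105 mm up; z up, x along the hinge line, y out of the tray's open end (pieces slide that way). Two stop posts at x = +-92 mm, front faces at y = -32 mm; in front of them it is free below 80 mm. The bin touches them when its centre is at y = +68 mm.
- tray (a joint): Tilt of the dark steel tray about the hinge line, rad: 0 = level at rest, grows as the handle is lifted, stops at 1.05; 0.45 kg, falls back if let go. Floor 156 mm wide, from y = -146 mm (closed end) to +25 mm (open lip) in the stand's axes, upper face at hinge height; walls 20 mm high. Clips start to slide at 0.4 to 0.7 rad; at 1.0 all slide off.
- tray_handle (a point): Middle of the tray's round black bar handle, 14 mm thick, 100 mm long, parallel to the hinge line, held by an arm at each end. Tray level: y = -197 mm, z = 121 mm in the stand's axes, 40 mm clear of the tray's end wall. It swings about the hinge line and turns between fingers that pinch it. Axes: the tray's (level: as the stand's).
- bin_mid (a point): Centre (half-way up, 30 mm above the counter) of the loose blue open bin, 0.35 kg. Outside 220 mm in x, 200 mm in y, 60 mm high; walls 4 mm with a rim 10 mm thick round the top 12 mm; floor 4 mm. Inside 212 x 192 mm. It slides on the counter.
- clip_1: White plastic tube clip, 38 x 76 x 20 mm, about 40 g, lying loose on the tray (one side). Origin at the centre of its underside as it lies flat; 76 mm along its y.
- clip_2: White plastic tube clip, 38 x 76 x 20 mm, about 40 g, lying loose on the tray (middle). Origin at the centre of its underside as it lies flat; 76 mm along its y.
- clip_3: White plastic tube clip, 38 x 76 x 20 mm, about 40 g, lying loose on the tray (other side). Origin at the centre of its underside as it lies flat; 76 mm along its y.
- flask: Bystander: conical glass flask, 62 mm across, 103 mm high; origin at the centre of its underside. To be left where it stands.
- white_bottle: Bystander: white plastic bottle with black cap, 56 mm wide, 123 mm high; origin at the centre of its underside. To be left where it stands.
Things that resemble listed ones, but are neither listed nor needed, are in the scene too. What is shaped like the clip_2 but black or orange is not meant.

How it is judged:
By the outcome, as a careful person would: the job done as asked, in the order asked, and still so for the second after the job is handed in, with the robot touching nothing.
It also fails if it takes over 67 s, if anything falls off the work surface, if the arm or the gripper's body presses on something with over 40 N, if the wrist force passes 120 N, or if a joint passes its speed limit or range.

### The arm

A 6-joint arm with a two-finger parallel gripper is mounted at the origin on a cart in front of the work surface, level with it; the furniture and walls round the work are solid. World frame = base frame: x ahead of the robot, y to its left, z up, the work surface at z = 0. Lengths are in mm, angles in rad, forces in N, time in s.
With the tool pointing down it reaches from about 300 to 850 mm from the base axis. Payload 5.4 kg.
Tool frame: the origin (TCP) lies midway between the tips of the shut fingers; the grasp point (between the pads) lies 19 mm behind it; z points along the fingers, y is the direction in which the jaws open and shut (so a half turn about z gives the same grasp; the last joint's range is limited). The gripper opens to 85 mm and grips with 20 to 120 N. Pads are 22 mm wide; open, the fingers measure 114 mm over their backs; the gripper's body (76 mm by 85 mm) begins 54 mm behind the grasp point. The pads swing forward as they close: fully open they stand 13 mm farther back than shut.
Start: joints at [-1.38, 0.158, 1.597, -0, 1.386, -0.21], TCP at [224.315, -529.423, 231.299] pointing down, gripper open.
Joint ranges: [-2.91, 2.91], [-0.94, 2.29], [0.18, 2.7], [-1.29, 4.43], [0.17, 2.64], [-3, 3]. Speed limits (rad/s): [2.57, 2.57, 3.14, 3.14, 3.14, 3.14].

### API

Orientations are given as a unit quaternion [x, y, z, w].
In Python, from station import robot, eyes gives the robot as it stands.
- The arm moves only by the tool drive_tool, never from a script. Its argument "series" is one flat list of numbers, 4 for each row, row after row: the shift along the world's x, y, z in m, then the turn about the world's z in rad. A call has exactly 5 rows; each row is the pose to reach, as a shift and turn from the pose commanded when the call began; what a row does not reach only later rows make up. A row lasts 1/12 s, in which the tool goes at most 41.7 mm and 7.16 degrees, less where a joint would pass 70% of its speed; a pose out of reach is approached as far as the arm can. A call with a gripper value outside its range is refused whole. "grip" is the opening, from 0 (shut) to 1 (fully open), set as the call begins (left out, the last holds). The fingers move at their own pace and stop on an object; the grip force is fixed at half the most. Time passes only in rows, so rows that repeat a pose let the fingers close, or fill a call up. It gives the time, the measured TCP pose, the force and the opening at its end, in the units of the state.
- robot.observe(): the state, without advancing time (a new reading comes with each control period).
- eyes.read_camera(name): name is "scene" or "top" or "wrist"; returns the picture (480x640x3 uint8, red, green, blue); there is no depth.
- eyes.camera_params(name): a dict with "vfov" (degrees; the focal length in pixels is half the picture's height over the tangent of half this angle, whatever the lens; pixels are square), "cx", "cy" (the principal point, pixels), "cam_to_world" (4x4, takes a point from camera to world coordinates). Camera axes: x right, y down, z forward; pixel columns grow to the right and rows downward; lengths in mm; the calibration is good to about 2 mm. The wrist camera is an equidistant fisheye: a pixel r from the principal point sees the ray r / f radians off the axis. A picture is of the moment at which its call begins: read the wrist's pose just before it. camera_params takes no time and is no camera call; for the wrist camera it gives the pose at the moment of the call.
- robot.job_done(): hands the job in, once; it reports no verdict.
The state is a dict: "time_s": time; "joint_positions": joint angles; "joint_velocities": joint speeds; "joint_torque": joint torques, N m; "position": TCP position; "eef_rot": TCP orientation; "contact_force": force on the tool from outside, world axes, zero at the start; "moment": the same for the moment, N m; "finger_gap": finger opening in mm.
Only numpy, scipy, OpenCV 4.12 (cv2) and the standard library are available. Lean on these libraries where they do the work, as an engineer would, in place of code of your own. Each camera call takes 0.05 s, during which the arm holds its last target.

## Working session

There is one attempt and no reset: what is moved stays moved. The work goes in short steps, Python scripts to look and compute and a tool call to move; the robot and the scene stay as the last step left them, time stands still between calls to the robot, and variables do not carry over. Pictures are saved under pics/ and viewed, and the job is handed in when it is done.

Besides the shell and the picture viewer there is one more tool, called after "Emit:" by a JSON object that holds its "op" and its "data", one argument or row to a line. drive_tool: Moves the arm, as the interface text tells. Its arguments: {"type":"object","properties":{"series":{"type":"array"},"grip":{"type":"number"}},"required":["series"]}

```bash
ls; mkdir -p pics; python3 - <<'E'
from station import robot, eyes
import cv2,json,numpy as np
print(robot.observe())
for n in ["scene","top","wrist"]:
    p=eyes.camera_params(n); print(n,p)
    cv2.imwrite(f"pics/{n}0.png",eyes.read_camera(n)[:,:,::-1])
E
```

```text
pics
{'time_s': 0.0, 'joint_positions': array([-1.38008787e+00,  1.59052911e-01,  1.59824435e+00,  3.54727899e-06,
        1.38615687e+00, -2.10075712e-01]), 'joint_velocities': array([-0.00125196, -0.00052175, -0.00106779,  0.00139327, -0.00028082,
       -0.00025229]), 'joint_torque': array([-1.84114615e-03, -3.95995045e+01, -3.31433487e+01, -3.61589355e-04,
        8.45036149e-03, -2.14678204e-05]), 'position': array([ 224.21051017, -528.84273923,  230.30864065]), 'eef_rot': array([ 9.79988248e-01,  1.99053178e-01,  1.07558599e-05, -9.30674908e-04]), 'contact_force': array([ 0.61988681,  0.98067959, -1.09191247]), 'moment': array([-0.00466661,  0.02561745, -0.03231253]), 'finger_gap': 85.43769022262398}
scene {'vfov': 42.822093655153395, 'cx': 323.632232920004, 'cy': 240.33270398126524, 'cam_to_world': array([[-7.26342457e-01, -4.79600270e-01,  4.92351720e-01,
        -7.30371468e+00],
       [-6.87332983e-01,  5.06749265e-01, -5.20363866e-01,
         5.68525729e+02],
       [ 6.77784392e-05, -7.16371945e-01, -6.97718590e-01,
         8.98828732e+02],
       [ 0.00000000e+00,  0.
[... 242 characters left out ...]
,
       [-9.99986505e-01, -4.05256365e-03,  3.25051215e-03,
        -5.82254349e+01],
       [-2.71084006e-03, -1.26709223e-01, -9.91936200e-01,
         1.28488657e+03],
       [ 0.00000000e+00,  0.00000000e+00,  0.00000000e+00,
         1.00000000e+00]])}
wrist {'vfov': 65.70646984690485, 'cx': 315.4931521160723, 'cy': 242.9486276201448, 'cam_to_world': array([[ 3.91341902e-01, -8.71583397e-01, -2.95286129e-01,
         3.01507669e+02],
       [-9.20244006e-01, -3.71197194e-01, -1.23950043e-01,
        -4.97285587e+02],
       [-1.57658299e-03,  3.20242136e-01, -9.47334412e-01,
         3.74283680e+02],
       [ 0.00000000e+00,  0.00000000e+00,  0.00000000e+00,
         1.00000000e+00]])}
```

View pics/scene0.png

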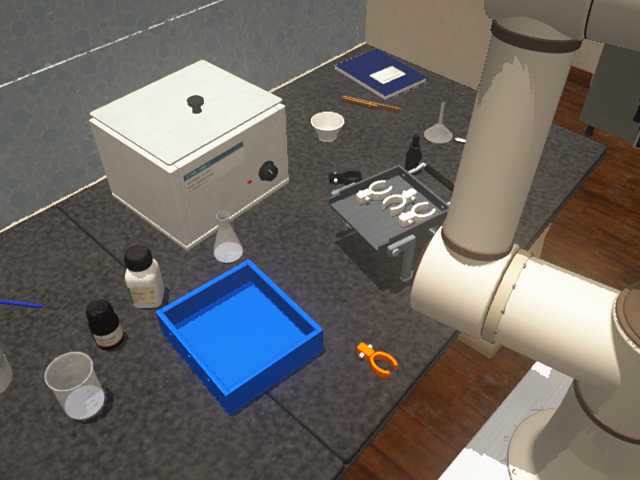

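View pics/top0.png

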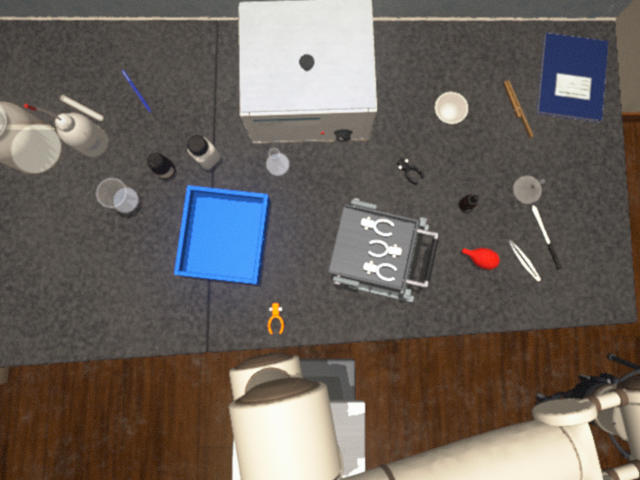

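View pics/wrist0.png

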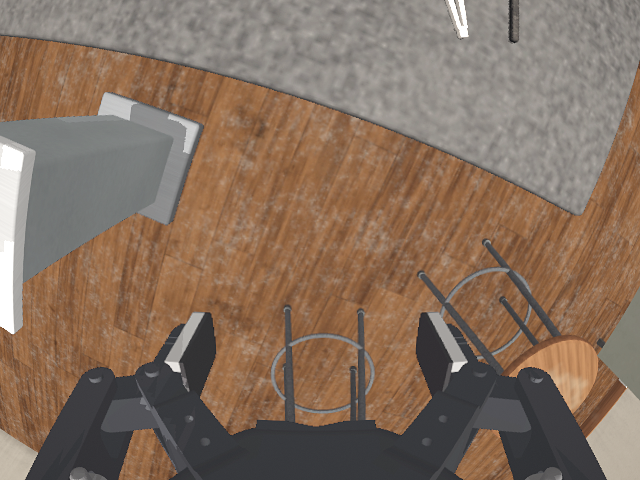

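The scene view shows the blue bin at about (240,335), the tray with three white clips at (395,205), the flask at (228,245) and the white bottle at (145,280). An orange clip lies at (378,358) and a black one at (345,178); neither is to be moved. In the top view the bin is at (223,235), the tray at (375,248), its black handle bar at (426,258), and the flask at (277,162).

```bash
python3 - <<'E'
import cv2,numpy as np
t=cv2.imread("pics/top0.png");s=cv2.imread("pics/scene0.png")
cv2.imwrite("pics/top_tray.png",cv2.resize(t[180:320,310:460],None,fx=5,fy=5,interpolation=cv2.INTER_CUBIC)[:600])
cv2.imwrite("pics/scene_tray.png",cv2.resize(s[150:290,310:470],None,fx=4.2,fy=4.2,interpolation=cv2.INTER_CUBIC))
for n,im in(("top",t),("scene",s)):
    h=cv2.cvtColor(im,cv2.COLOR_BGR2HSV); m=cv2.inRange(h,(100,150,60),(125,255,255))
    c=max(cv2.findContours(m,0,2)[0],key=cv2.contourArea)
    print(n,cv2.contourArea(c),cv2.approxPolyDP(c,5,True)[:,0].tolist(),cv2.minAreaRect(c))
cv2.imwrite("pics/top_bin.png",cv2.resize(t[175:295,165:285],None,fx=5,fy=5,interpolation=cv2.INTER_CUBIC))
E
```

```text
top 7588.0 [[188, 185], [174, 273], [259, 283], [267, 195]] ((221.8230743408203, 234.41539001464844), (86.0801010131836, 91.90973663330078), 7.125016689300537)
scene 14621.5 [[249, 259], [156, 311], [162, 333], [228, 414], [323, 349], [322, 329]] ((240.95237731933594, 329.49835205078125), (128.05426025390625, 133.50906372070312), 55.097503662109375)
```

View pics/top_tray.png

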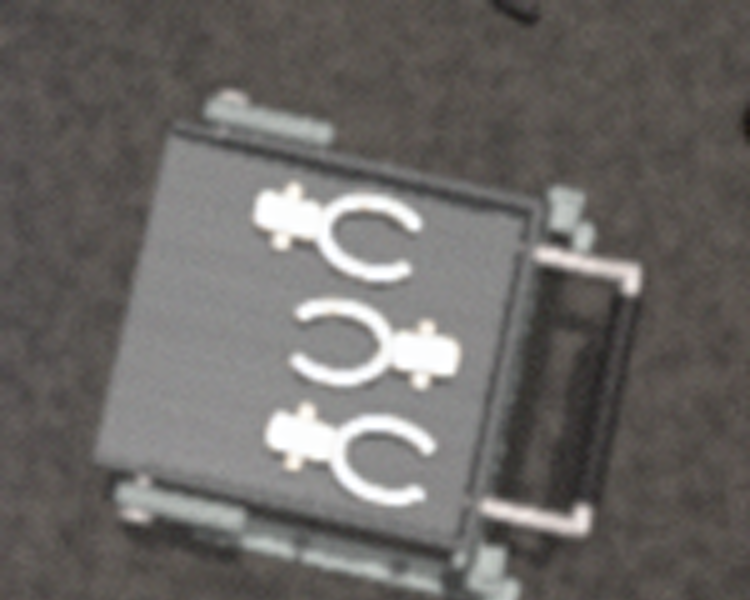

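View pics/scene_tray.png

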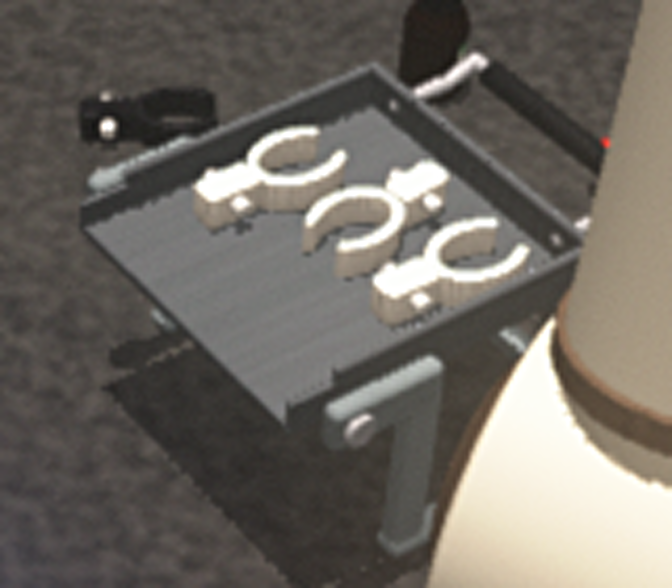

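View pics/top_bin.png

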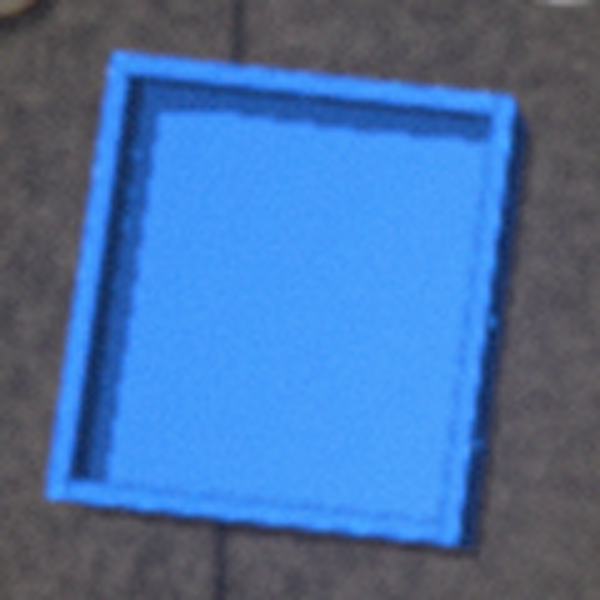

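```bash
cat > h.py <<'E'
import numpy as np
from station import eyes
def ray(n,u,v,P=None):
    p=P or eyes.camera_params(n); f=240/np.tan(np.radians(p["vfov"]/2)); M=p["cam_to_world"]
    a=np.array([u-p["cx"],v-p["cy"]])
    if n=="wrist":
        r=np.hypot(*a); th=r/f; d=np.array([*(a/r*np.sin(th)),np.cos(th)])
    else: d=np.array([a[0]/f,a[1]/f,1.])
    d=M[:3,:3]@d; return M[:3,3],d/np.linalg.norm(d)
def plane(n,u,v,z,P=None):
    o,d=ray(n,u,v,P); return o+d*(z-o[2])/d[2]
def tri(a,b):
    (o1,d1),(o2,d2)=a,b
    A=np.array([[d1@d1,-d1@d2],[d1@d2,-d2@d2]]); t=np.linalg.solve(A,[(o2-o1)@d1,(o2-o1)@d2])
    p,q=o1+t[0]*d1,o2+t[1]*d2; return (p+q)/2,np.linalg.norm(p-q)
def proj(n,X,P=None):
    p=P or eyes.camera_params(n); f=240/np.tan(np.radians(p["vfov"]/2)); M=p["cam_to_world"]
    c=M[:3,:3].T@(np.asarray(X)-M[:3,3]); return p["cx"]+f*c[0]/c[2],p["cy"]+f*c[1]/c[2]
E
python3 - <<'E'
from h import *
np.set_printoptions(precision=1,suppress=True)
tc=lambda u,v,x0,y0,k:((u+.5)/k-.5+x0,(v+.5)/k-.5+y0)
B=[plane("top",*tc(u,v,165,175,5),60) for u,v in[(112,52),(515,95),(460,545),(48,498)]]
for i in range(4): print(B[i],np.linalg.norm(B[i]-B[i-1]),proj("scene",B[i]))
print("bin c",np.mean(B,0))
e1=B[0]-B[3]+B[1]-B[2]; print("bin x-axis ang",np.arctan2(e1[1],e1[0]))
e2=B[0]-B[1]+B[3]-B[2]; print("bin y ang-90",np.arctan2(e2[1],e2[0])-np.pi/2)
T=lambda u,v:ray("top",*tc(u,v,310,180,5)); S=lambda u,v:ray("scene",*tc(u,v,310,150,4.2))
print("far back corner wall",tri(T(542,198),S(373,66)))
print("lip far",tri(T(170,128),S(82,205)))
print("lip near",tri(T(97,460),S(287,405)))
print("bar end far",tri(T(635,275),S(483,65)))
b=[plane("top",*tc(u,v,310,180,5),z) for u,v,z in[(170,128,125),(97,460,105),(465,552,125),(542,198,125),(633,278,121),(582,522,121)]]
for x in b:print(x)
d=b[3]-b[2];print("tray x ang",np.arctan2(d[1],d[0]));d=b[4]-b[5];print(np.linalg.norm(d),np.arctan2(d[1],d[0]))
print("flask base", plane("scene",229,255,0),plane("top",277,165,30))
E
```

```text
[675. 276.  60.] 219.94763989402784 (np.float64(155.66415842812552), np.float64(311.8851627144908))
[654.2  77.6  60. ] 199.5067513569009 (np.float64(248.5356524304092), np.float64(258.6366409256058))
[434.5 100.1  60. ] 220.8118413490379 (np.float64(324.22091031733714), np.float64(328.99939698371406))
[456.2 298.5  60. ] 199.6366739056037 (np.float64(226.68057605863618), np.float64(395.4821981381898))
bin c [555.  188.1  60. ]
bin x-axis ang -0.10215359498678388
bin y ang-90 -0.10635485727247307
far back corner wall (array([ 581.2, -278. ,  123.6]), np.float64(2.091021365717771))
lip far (array([ 615.3, -105.8,  119.7]), np.float64(0.8377630582886663))
lip near (array([461.8, -72. , 117. ]), np.float64(2.0444120868506115))
bar end far (array([ 545.9, -321.3,  118.8]), np.float64(2.84270665589377))
[ 614.  -105.9  125. ]
[461.6 -72.7 105. ]
[ 419.6 -239.1  125. ]
[ 581.9 -277.2  125. ]
[ 545.4 -319.   121. ]
[ 433.5 -293.2  121. ]
tray x ang -0.23009743610283212
114.89925174645597 -0.22719641562116122
flask base [738.5  63.2   0. ] [734.2  58.5  30. ]
```

Candidates, in top view pixels:
- **Bin:** the blue open box at (222,235), the blue notebook at (573,77) and the blue pen at (136,90). Only the open box is a 220 x 200 mm bin, and the close crop confirmed it.
- **Handle:** the black bar at (426,258), the black bottle at (468,203) and the black clip at (410,170). The bar on the tray's closed end is the one.
- **Clips:** three white ones on the tray. The orange one at (276,318) and the black one at (410,170) are not meant.

From these measurements the bin centre is (555,188) with yaw -0.104. The stand origin is about (534,-114) with yaw -0.227. I'll move over the bin's far (+y) wall first.

Emit:
{"op": "drive_tool", "data": {
  "series": [0.014,0.032,0.004,-0.02,0.028,0.064,0.008,-0.04,0.042,0.097,0.012,-0.06,0.055,0.13,0.016,-0.08,0.068,0.162,0.02,-0.1],
  "grip": 1
}}

```text
time_s: 0.57
position: [292.6, -365.6, 251.0]
eef_rot: [0.989, 0.149, -0.0, -0.0]
contact_force: [0.9, 0.0, 0.4]
finger_gap: 85.1
```

Emit:
{"op": "drive_tool", "data": {
  "series": [0.014,0.032,0,-0.02,0.028,0.064,0,-0.04,0.042,0.097,0,-0.06,0.055,0.13,0,-0.08,0.068,0.162,0,-0.1]
}}

```text
time_s: 0.98
position: [360.5, -203.6, 251.1]
eef_rot: [0.995, 0.1, 0.0, -0.0]
contact_force: [1.0, 0.3, -0.8]
finger_gap: 85.4
```

```bash
python3 - <<'E'
from station import eyes
import cv2,pickle
P=eyes.camera_params("wrist");pickle.dump(P,open("pics/w1.pkl","wb"))
cv2.imwrite("pics/w1.png",eyes.read_camera("wrist")[:,:,::-1])
E
```

```text
(no output)
```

View pics/w1.png

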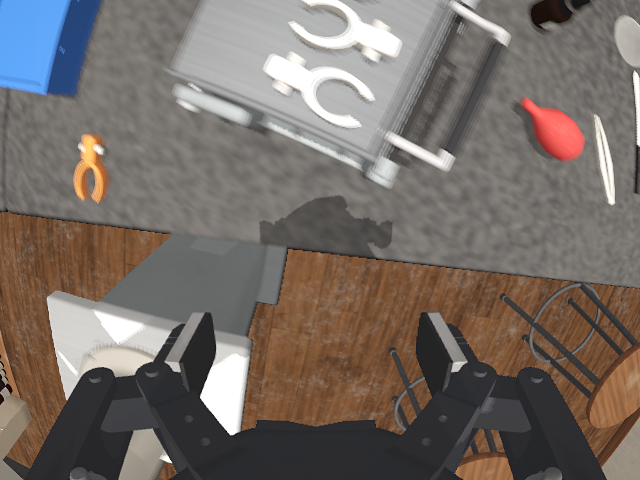

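The wrist view shows the handle bar from (500,42) to (448,158), and the near clip. I'll use it as a second view of the handle.

```bash
python3 - <<'E'
from h import *
import pickle,cv2
np.set_printoptions(precision=1,suppress=True)
P=pickle.load(open("pics/w1.pkl","rb"))
im=cv2.imread("pics/w1.png");cv2.imwrite("pics/w1c.png",cv2.resize(im[0:180,370:530],None,fx=3.3,fy=3.3,interpolation=cv2.INTER_CUBIC))
tc=lambda u,v,x0,y0,k:((u+.5)/k-.5+x0,(v+.5)/k-.5+y0)
T=lambda u,v:ray("top",*tc(u,v,310,180,5))
a=tri(T(633,278),ray("wrist",503,40,P));b=tri(T(582,522),ray("wrist",448,161,P))
print(a,b,(a[0]+b[0])/2)
a=plane("wrist",503,40,121,P);b=plane("wrist",448,161,121,P);print(a,b,(a+b)/2,np.arctan2(*(a-b)[[1,0]]),np.linalg.norm(a-b))
E
```

```text
(array([ 546.7, -319.4,  116.4]), np.float64(1.8617962130496606)) (array([ 435.3, -295.6,  111.4]), np.float64(3.1721058401052806)) [ 491.  -307.5  113.9]
[ 545.6 -316.5  121. ] [ 437.  -292.4  121. ] [ 491.3 -304.5  121. ] -0.2191128699488786 111.19657197097457
```

View pics/w1c.png

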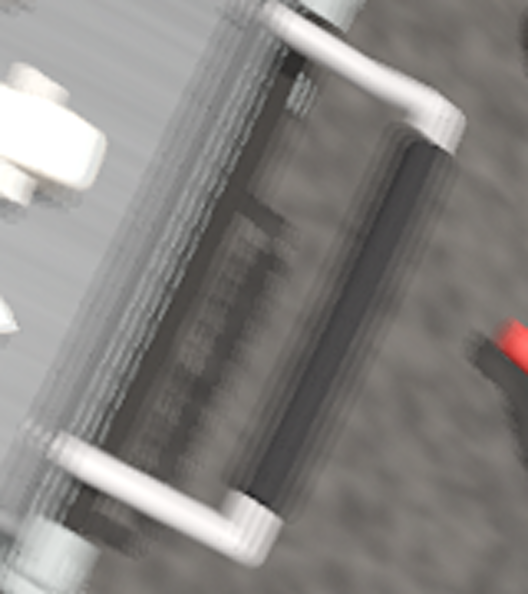

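Emit:
{"op": "drive_tool", "data": {
  "series": [0.014,0.032,0,-0.02,0.028,0.065,0,-0.04,0.042,0.098,0,-0.06,0.055,0.13,0,-0.08,0.068,0.163,0,-0.1]
}}

```text
time_s: 1.45
position: [428.6, -41.0, 251.2]
eef_rot: [0.999, 0.05, 0.0, 0.0]
contact_force: [0.6, -0.3, 0.1]
finger_gap: 85.3
```

Emit:
{"op": "drive_tool", "data": {
  "series": [0.014,0.032,-0.01,-0.02,0.028,0.065,-0.02,-0.04,0.042,0.098,-0.03,-0.06,0.055,0.13,-0.04,-0.08,0.068,0.163,-0.05,-0.1]
}}

```text
time_s: 1.87
position: [496.6, 122.2, 200.5]
eef_rot: [1.0, 0.0, -0.0, 0.0]
contact_force: [0.4, -1.1, 0.7]
finger_gap: 85.5
```

Emit:
{"op": "drive_tool", "data": {
  "series": [0.014,0.032,-0.01,-0.02,0.028,0.065,-0.02,-0.04,0.042,0.098,-0.03,-0.06,0.055,0.13,-0.04,-0.08,0.068,0.163,-0.05,-0.105]
}}

```text
time_s: 2.28
position: [564.6, 285.0, 150.2]
eef_rot: [0.999, -0.052, -0.0, 0.0]
contact_force: [1.1, -0.9, -0.3]
finger_gap: 85.9
```

```bash
python3 - <<'E'
from station import eyes,robot
import cv2,pickle
P=eyes.camera_params("wrist");pickle.dump(P,open("pics/w2.pkl","wb"))
cv2.imwrite("pics/w2.png",eyes.read_camera("wrist")[:,:,::-1])
s=robot.observe();print(s["position"],s["joint_positions"])
E
```

```text
[564.33782024 289.83839069 146.73008845] [0.28264623 0.38201179 1.49876916 0.00359083 1.26337212 1.95621237]
```

View pics/w2.png

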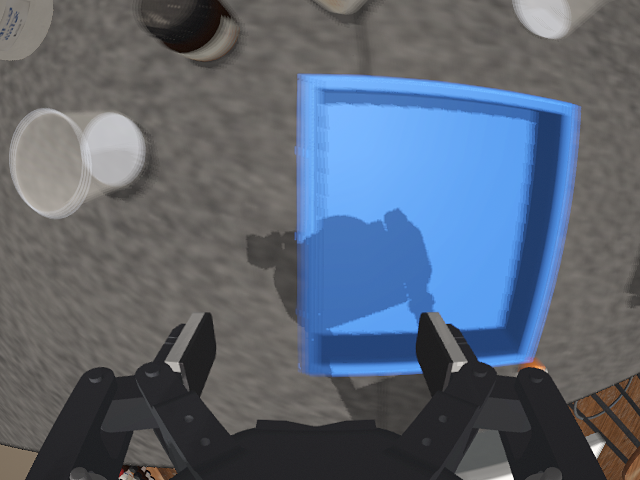

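Emit:
{"op": "drive_tool", "data": {
  "series": [0,0,-0.02,0,0,0,-0.045,0,0,0,-0.07,0,0,0,-0.085,0,0,0,-0.085,0]
}}

```text
time_s: 2.75
position: [561.0, 282.3, 61.3]
eef_rot: [0.999, -0.052, -0.004, 0.001]
contact_force: [0.4, 0.1, -0.6]
finger_gap: 85.4
```

```bash
python3 - <<'E'
from station import eyes,robot
import cv2,pickle
s=robot.observe();print(s["position"],s["contact_force"])
P=eyes.camera_params("wrist");pickle.dump(P,open("pics/w3.pkl","wb"))
cv2.imwrite("pics/w3.png",eyes.read_camera("wrist")[:,:,::-1])
cv2.imwrite("pics/s3.png",eyes.read_camera("scene")[:,:,::-1])
E
```

```text
[560.96261583 282.3332318   61.31737885] [ 0.3890816   0.11347703 -0.57085927]
```

View pics/w3.png

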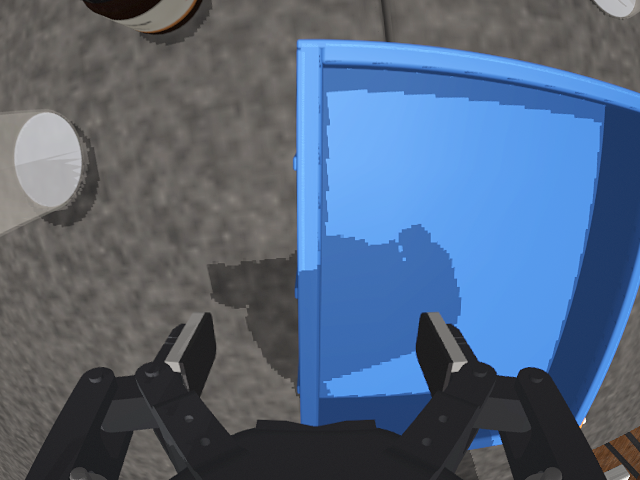

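View pics/s3.png

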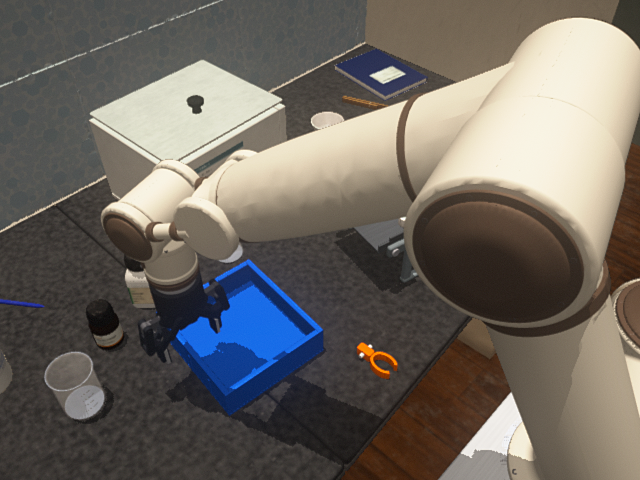

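The wall runs vertically between the fingers, with the rim at columns 299–322 and the finger centre near 314. Next I descend and grip it.

Emit:
{"op": "drive_tool", "data": {
  "series": [0,0,-0.015,0,0,0,-0.032,0,0,0,-0.032,0,0,0,-0.032,0,0,0,-0.032,0]
}}

```text
time_s: 3.27
position: [565.6, 283.9, 36.3]
eef_rot: [0.999, -0.052, 0.001, -0.0]
contact_force: [0.1, -0.2, 0.5]
finger_gap: 85.6
```

Emit:
{"op": "drive_tool", "data": {
  "series": [0,0,0,0,0,0,0,0,0,0,0,0,0,0,0,0,0,0,0,0],
  "grip": 0
}}

```text
time_s: 3.68
position: [564.4, 283.6, 34.6]
eef_rot: [0.999, -0.052, 0.0, -0.0]
contact_force: [-0.3, 0.8, -0.1]
finger_gap: 25.2
```

Emit:
{"op": "drive_tool", "data": {
  "series": [0,0,0,0,0,0,0,0,0,0,0,0,0,0,0,0,0,0,0,0]
}}

```text
time_s: 4.1
position: [564.5, 283.7, 34.6]
eef_rot: [0.999, -0.052, 0.0, -0.0]
contact_force: [-0.5, 1.2, 3.0]
finger_gap: 8.8
```

```bash
python3 - <<'E'
from station import eyes,robot
import cv2
s=robot.observe();print(s["position"],s["contact_force"],s["moment"])
cv2.imwrite("pics/w4.png",eyes.read_camera("wrist")[:,:,::-1])
E
```

```text
[564.45375548 283.74445819  34.56878357] [-0.4690392   1.17384459  2.98430748] [ 0.22311308  0.1150336  -0.15654093]
```

View pics/w4.png

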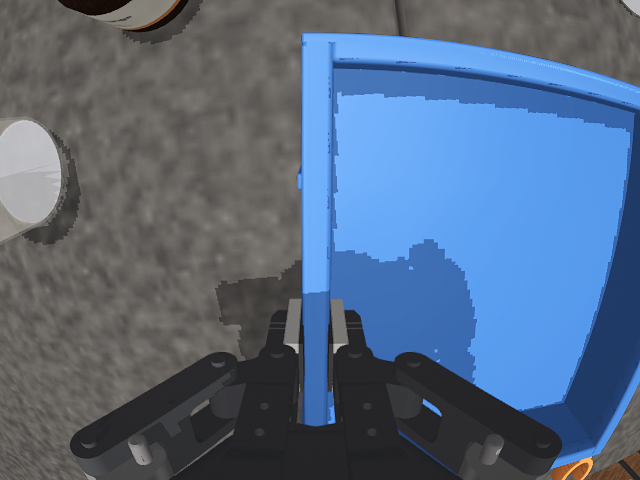

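```bash
python3 - <<'E'
from h import *
np.set_printoptions(precision=1,suppress=True)
for u,v in[(275,303),(268,333),(284,333)]: print(plane("top",u,v,5))
for u,v in [(365,345),(375,375),(397,365)]: print(plane("scene",u,v,5))
E
```

```text
[388.3  60.3   5. ]
[314.7  76.5   5. ]
[314.9  36.9   5. ]
[386.4  45.3   5. ]
[333.2  81.    5. ]
[318.6  39.3   5. ]
```

Emit:
{"op": "drive_tool", "data": {
  "series": [0.001,-0.016,0,-0.01,0.002,-0.036,0,-0.02,0.003,-0.058,0,-0.035,0.004,-0.08,0,-0.048,0.006,-0.103,0,-0.061]
}}

```text
time_s: 4.57
position: [570.4, 180.7, 34.6]
eef_rot: [0.997, -0.083, 0.0, -0.001]
contact_force: [-0.7, 3.4, 1.2]
finger_gap: 8.9
```

Emit:
{"op": "drive_tool", "data": {
  "series": [0.001,-0.023,0,-0.014,0.002,-0.046,0,-0.028,0.003,-0.07,0,-0.043,0.004,-0.092,0,-0.054,0.005,-0.105,0,-0.061]
}}

```text
time_s: 4.98
position: [575.6, 74.2, 34.6]
eef_rot: [0.994, -0.114, 0.0, -0.0]
contact_force: [0.7, 4.0, 2.3]
finger_gap: 8.9
```

Emit:
{"op": "drive_tool", "data": {
  "series": [0,0,0,0,0,0,0,0,0,0,0,0,0,0,0,0,0,0,0,0]
}}

```text
time_s: 5.4
position: [575.6, 76.0, 34.5]
eef_rot: [0.994, -0.112, 0.0, 0.0]
contact_force: [0.5, -4.0, 3.9]
finger_gap: 9.1
```

```bash
python3 - <<'E'
from station import eyes,robot
import cv2,pickle
s=robot.observe();print(s["position"],s["contact_force"],s["moment"])
cv2.imwrite("pics/t5.png",eyes.read_camera("top")[:,:,::-1])
cv2.imwrite("pics/s5.png",eyes.read_camera("scene")[:,:,::-1])
pickle.dump(eyes.camera_params("wrist"),open("pics/w5.pkl","wb"))
cv2.imwrite("pics/w5.png",eyes.read_camera("wrist")[:,:,::-1])
E
```

```text
[575.62394949  76.00757604  34.5455924 ] [ 0.529065   -4.01122787  3.88089004] [-0.54918628 -0.04685976 -0.04176215]
```

View pics/t5.png

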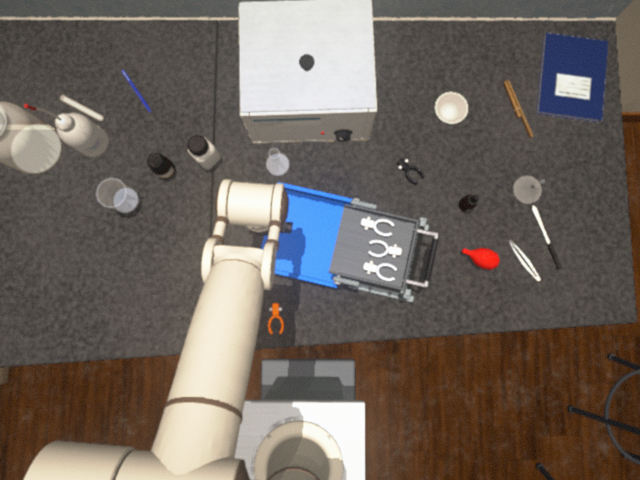

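View pics/s5.png

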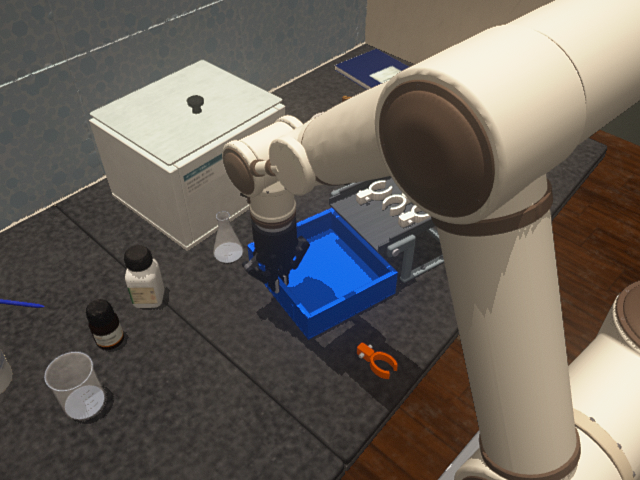

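View pics/w5.png

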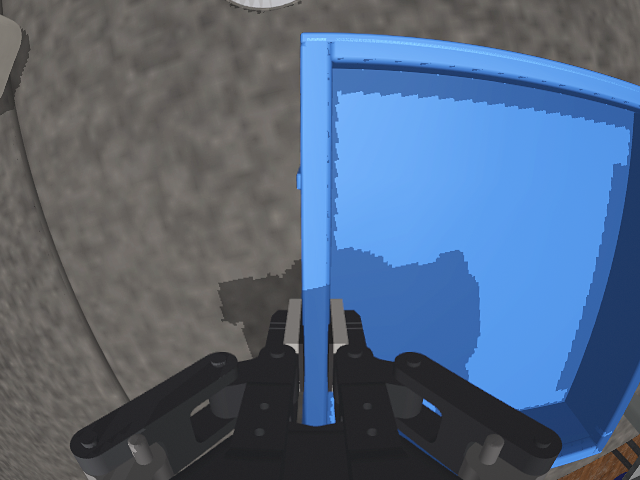

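The bin is now about 30 mm short of the posts; the top view shows it at (310,235). I'll measure both of its side edges in the stand's frame.

```bash
cat > st.py <<'E'
from h import *
import cv2
a=-0.225; H=np.array([490.5,-305.3]); ex=np.array([np.cos(a),np.sin(a)]); ey=np.array([-np.sin(a),np.cos(a)]); O=H+197*ey
def S(X): d=np.asarray(X)[:2]-O; return np.array([d@ex,d@ey])
def edges(f,c0=292,c1=336):
    t=cv2.imread(f);h=cv2.cvtColor(t,cv2.COLOR_BGR2HSV); m=cv2.inRange(h,(100,150,60),(125,255,255))
    up=[];lo=[]
    for u in range(c0,c1,3):
        v=np.where(m[150:320,u])[0]+150
        if len(v): up.append(S(plane("top",u,v.min()-.5,60)));lo.append(S(plane("top",u,v.max()+.5,60)))
    for n,e in(("far",up),("near",lo)):
        e=np.array(e);k=np.polyfit(e[:,1],e[:,0],1);print(n,e[0],e[-1],"slope",k[0],"x@68",np.polyval(k,68), "std",np.std(e[:,0]-np.polyval(k,e[:,1])))
E
python3 - <<'E'
from st import *
print(O)
edges("pics/t5.png")
from station import robot
print(S(robot.observe()["position"]))
E
```

```text
[ 534.45195334 -113.26556091]
far [109.83455948 159.88591414] [108.86489267  53.85013413] slope -0.0010489574673028079 x@68 109.71432108129382 std 0.7551175925037982
near [-111.54646144  106.4833619 ] [-111.8967561    3.0318964] slope 0.021406408224609257 x@68 -111.89891424631479 std 0.7939506436084164
[ -2.07282878 193.68031096]
```

Emit:
{"op": "drive_tool", "data": {
  "series": [-0.001,-0.006,0,0,-0.002,-0.012,0,0,-0.003,-0.018,0,0,-0.004,-0.023,0,0,-0.004,-0.025,0,0]
}}

```text
time_s: 5.97
position: [571.2, 51.6, 34.5]
eef_rot: [0.994, -0.113, -0.0, -0.001]
contact_force: [0.1, 5.9, 5.3]
finger_gap: 9.0
```

Emit:
{"op": "drive_tool", "data": {
  "series": [-0.0002,-0.001,0,0,-0.0005,-0.002,0,0,-0.0007,-0.003,0,0,-0.0009,-0.004,0,0,-0.0009,-0.004,0,0]
}}

```text
time_s: 6.38
position: [570.5, 47.8, 34.5]
eef_rot: [0.994, -0.113, 0.0, -0.001]
contact_force: [1.6, 4.7, 5.6]
finger_gap: 8.9
```

Emit:
{"op": "drive_tool", "data": {
  "series": [-0.0002,-0.001,0,0,-0.0004,-0.0015,0,0,-0.0005,-0.002,0,0,-0.0005,-0.002,0,0,-0.0005,-0.002,0,0]
}}

```text
time_s: 6.8
position: [570.5, 47.7, 34.6]
eef_rot: [0.994, -0.113, 0.001, -0.003]
contact_force: [3.6, 12.6, 3.3]
finger_gap: 9.2
```

Emit:
{"op": "drive_tool", "data": {
  "series": [-0.0002,-0.001,0,0,-0.0004,-0.0015,0,0,-0.0005,-0.002,0,0,-0.0005,-0.002,0,0,-0.0005,-0.002,0,0]
}}

```text
time_s: 7.22
position: [570.4, 47.6, 34.7]
eef_rot: [0.994, -0.113, 0.001, -0.004]
contact_force: [5.4, 19.6, 2.7]
finger_gap: 9.1
```

```bash
python3 - <<'E'
from station import eyes,robot
import cv2,pickle
s=robot.observe();print(s["position"],s["contact_force"],s["moment"],s["eef_rot"])
cv2.imwrite("pics/t6.png",eyes.read_camera("top")[:,:,::-1])
im=eyes.read_camera("scene")[:,:,::-1]
cv2.imwrite("pics/s6.png",im);cv2.imwrite("pics/s6c.png",cv2.resize(im[180:330,300:480],None,fx=4,fy=4,interpolation=cv2.INTER_CUBIC))
from st import *
edges("pics/t6.png",292,340);print(S(s["position"]))
E
```

```text
[570.4421919   47.6169867   34.74501398] [ 5.3762312  19.55674457  2.72674421] [ 2.98456256 -0.83907898  0.00740935] [ 0.99354647 -0.11333031  0.00121417 -0.00449197]
far [109.83455948 159.88591414] [110.53129332  46.6966772 ] slope -4.631464606588532e-05 x@68 110.79347786648685 std 0.7007885670808232
near [-109.2203744   107.04447136] [-112.58414333   -4.48811535] slope 0.02338977172890716 x@68 -110.36734604137321 std 0.6251659894191746
[ -0.81084747 164.85701054]
```

View pics/s6c.png

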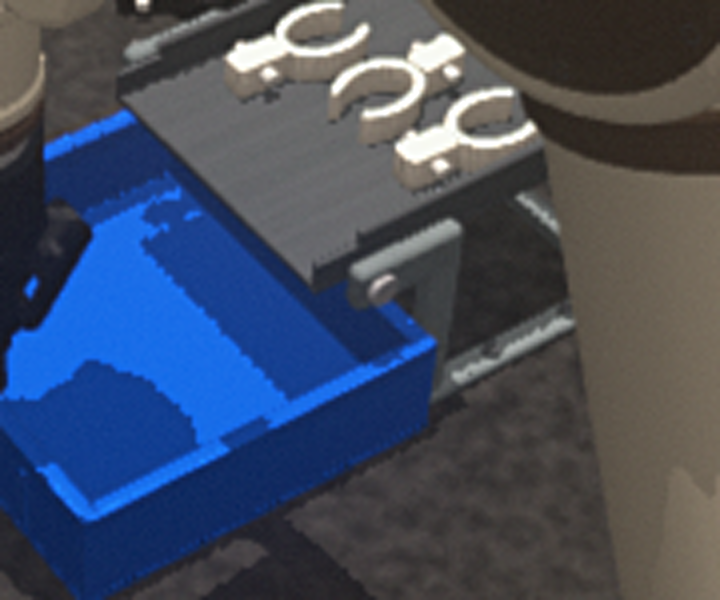

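Contact is confirmed: the tool stopped moving, the force rose to 20 N along y, and the z moment is about 0, so both posts share the load. The bin is centred to within about 1 mm. I'll unload and release.

Emit:
{"op": "drive_tool", "data": {
  "series": [0.0003,0.001,0,0,0.0006,0.002,0,0,0.0008,0.003,0,0,0.0008,0.003,0,0,0.0008,0.003,0,0]
}}

```text
time_s: 7.73
position: [570.4, 47.7, 34.5]
eef_rot: [0.994, -0.113, 0.0, -0.002]
contact_force: [1.3, 7.6, 4.8]
finger_gap: 9.0
```

Emit:
{"op": "drive_tool", "data": {
  "series": [0,0,0,0,0,0,0,0,0,0,0,0,0,0,0,0,0,0,0,0],
  "grip": 0.6
}}

```text
time_s: 8.15
position: [569.8, 45.4, 33.9]
eef_rot: [0.994, -0.113, -0.0, 0.0]
contact_force: [0.6, -0.1, -0.2]
finger_gap: 51.0
```

Emit:
{"op": "drive_tool", "data": {
  "series": [0,0,0,0,0,0,0.01,0,0,0,0.04,0,0,0,0.075,0,0,0,0.11,0]
}}

```text
time_s: 8.57
position: [569.5, 45.6, 145.7]
eef_rot: [0.994, -0.113, -0.001, -0.0]
contact_force: [1.3, 0.3, 0.0]
finger_gap: 51.5
```

Emit:
{"op": "drive_tool", "data": {
  "series": [0,0,0.035,0,0,0,0.07,0,0,0,0.105,0,0,0,0.125,0,0,0,0.125,0]
}}

```text
time_s: 8.98
position: [573.0, 45.2, 276.8]
eef_rot: [0.994, -0.113, 0.006, 0.0]
contact_force: [0.2, 0.5, 1.0]
finger_gap: 51.5
```

```bash
python3 - <<'E'
from station import eyes,robot
import cv2,pickle
s=robot.observe();print(s["position"],s["contact_force"],s["joint_positions"],s["finger_gap"])
pickle.dump(eyes.camera_params("wrist"),open("pics/w7.pkl","wb"))
cv2.imwrite("pics/w7.png",eyes.read_camera("wrist")[:,:,::-1])
cv2.imwrite("pics/s7.png",eyes.read_camera("scene")[:,:,::-1])
E
```

```text
[572.99849067  45.24715199 276.84832452] [0.17088398 0.46806903 0.98264956] [-1.31334582e-01  1.21237474e-01  1.54830330e+00 -1.36854261e-05
  1.46015718e+00  1.66556533e+00] 51.468886919926035
```

View pics/w7.png

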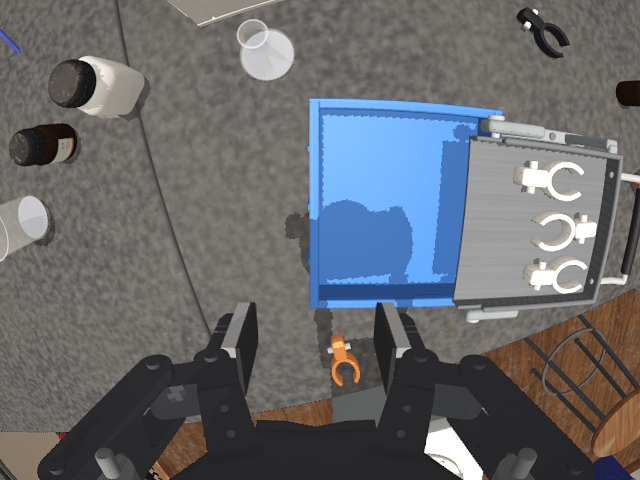

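View pics/s7.png

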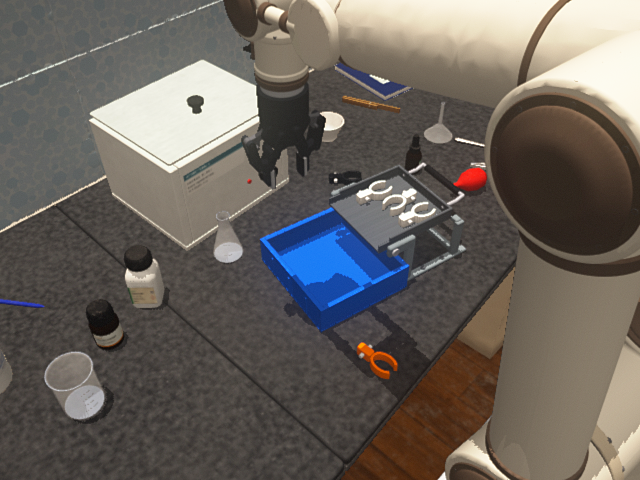

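The wrist view shows the bin seated squarely under the lip, with its floor visible up to the tray edge at x≈460 px. The flask at (265,50) and the bottle at (100,88) haven't moved. Next I go over the handle.

Emit:
{"op": "drive_tool", "data": {
  "series": [-0.008,-0.035,0,0,-0.016,-0.07,0,0,-0.024,-0.105,0,0,-0.032,-0.14,0,0,-0.04,-0.176,0,0],
  "grip": 0.47
}}

```text
time_s: 9.5
position: [528.5, -131.2, 267.2]
eef_rot: [0.994, -0.113, -0.002, -0.001]
contact_force: [1.4, -0.1, -0.0]
finger_gap: 39.8
```

Emit:
{"op": "drive_tool", "data": {
  "series": [-0.008,-0.035,-0.01,0,-0.016,-0.07,-0.02,0,-0.024,-0.105,-0.03,0,-0.032,-0.14,-0.045,0,-0.04,-0.175,-0.06,0]
}}

```text
time_s: 9.92
position: [488.7, -306.3, 207.0]
eef_rot: [0.994, -0.113, -0.001, -0.001]
contact_force: [1.3, 0.7, -0.5]
finger_gap: 39.8
```

Emit:
{"op": "drive_tool", "data": {
  "series": [0,0,-0.01,0,0,0,-0.02,0,0,0,-0.02,0,0,0,-0.02,0,0,0,-0.02,0]
}}

```text
time_s: 10.33
position: [490.8, -304.3, 189.7]
eef_rot: [0.994, -0.112, 0.0, 0.0]
contact_force: [1.0, 0.5, -0.1]
finger_gap: 40.3
```

```bash
python3 - <<'E'
from station import eyes,robot
import cv2,pickle
s=robot.observe();print(s["position"],s["contact_force"],s["joint_positions"],s["finger_gap"])
pickle.dump(eyes.camera_params("wrist"),open("pics/w8.pkl","wb"))
cv2.imwrite("pics/w8.png",eyes.read_camera("wrist")[:,:,::-1])
cv2.imwrite("pics/s8.png",eyes.read_camera("scene")[:,:,::-1])
E
```

```text
[ 490.77866191 -304.2811179   189.66264246] [ 1.04566131  0.45741586 -0.06130492] [-7.64251254e-01  1.98283137e-01  1.63565397e+00  1.91449127e-04
  1.30739567e+00  1.03089297e+00] 40.25790178768211
```

View pics/w8.png

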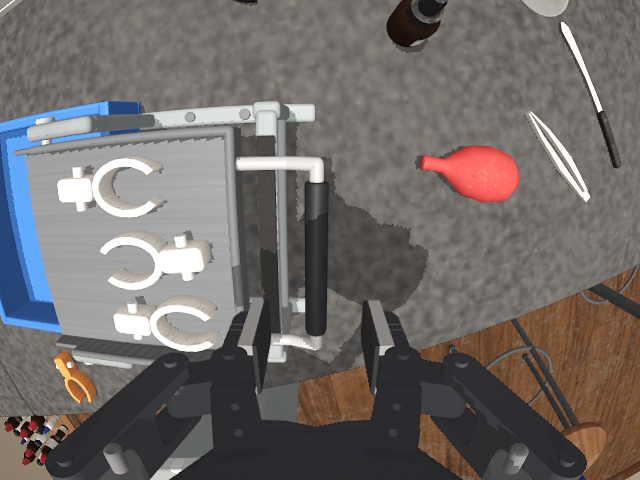

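View pics/s8.png

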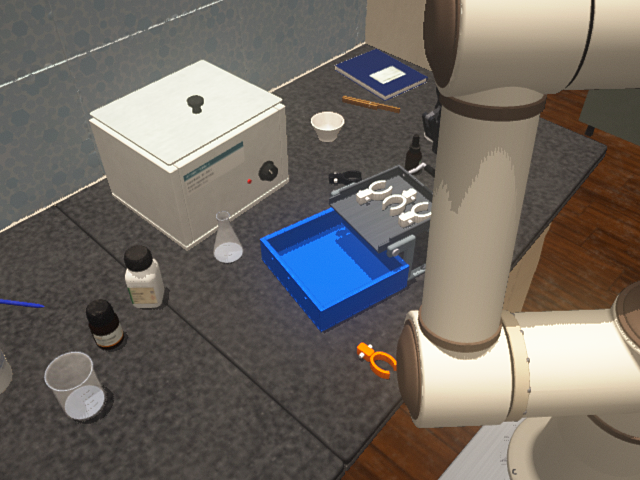

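The bar is vertical in the image, from (316,182) to (316,334), and centred between the fingers. I'll triangulate it against the earlier wrist view.

```bash
python3 - <<'E'
from h import *
import pickle
np.set_printoptions(precision=1,suppress=True)
P=pickle.load(open("pics/w8.pkl","rb"));Q=pickle.load(open("pics/w1.pkl","rb"));R=pickle.load(open("pics/w7.pkl","rb"))
a=plane("wrist",316,182,121,P);b=plane("wrist",316,334,121,P);print(a,b,(a+b)/2,np.arctan2(*(a-b)[[1,0]]),np.linalg.norm(a-b))
# black part in w1 crop: far end (428,142), near (262,500), /3.3 +(370,0)
f=lambda u,v:(u/3.3+370,v/3.3)
print(tri(ray("wrist",316,182,P),ray("wrist",*f(430,142),Q)),tri(ray("wrist",316,334,P),ray("wrist",*f(262,498),Q)))
E
```

```text
[ 538.5 -315.6  121. ] [ 439.2 -293.1  121. ] [ 488.9 -304.4  121. ] -0.22265708102972168 101.80254591324709
(array([ 540.1, -314.6,  123.7]), np.float64(3.1722277248004374)) (array([ 443.4, -292. ,  124.8]), np.float64(4.687403665225505))
```

Emit:
{"op": "drive_tool", "data": {
  "series": [0,0,-0.025,0,0,0,-0.05,0,0,0,-0.07,0,0,0,-0.085,0,0,0,-0.086,0]
}}

```text
time_s: 10.85
position: [488.9, -303.4, 100.5]
eef_rot: [0.994, -0.112, -0.002, -0.002]
contact_force: [0.3, 0.7, -0.4]
finger_gap: 40.2
```

Emit:
{"op": "drive_tool", "data": {
  "series": [0,0,0,0,0,0,0,0,0,0,0,0,0,0,0,0,0,0,0,0],
  "grip": 0
}}

```text
time_s: 11.27
position: [491.4, -304.6, 105.2]
eef_rot: [0.994, -0.113, 0.001, -0.001]
contact_force: [0.5, 4.6, 1.8]
finger_gap: 12.0
```

Emit:
{"op": "drive_tool", "data": {
  "series": [0,0,0,0,0,0,0,0,0,0,0,0,0,0,0,0,0,0,0,0]
}}

```text
time_s: 11.68
position: [491.5, -304.6, 105.2]
eef_rot: [0.994, -0.113, 0.001, -0.001]
contact_force: [0.8, 4.3, 1.4]
finger_gap: 11.8
```

```bash
python3 - <<'E'
from station import eyes,robot
import cv2,pickle
s=robot.observe();print(s["position"],s["contact_force"],s["moment"])
cv2.imwrite("pics/w9.png",eyes.read_camera("wrist")[:,:,::-1])
from st import *
import numpy as np
print(S(s["position"]), ex,ey)
E
```

```text
[ 491.46235948 -304.60693709  105.18858896] [0.78872165 4.28831842 1.39370205] [ 0.80058128 -0.12441642 -0.00715227]
[   0.7834756  -196.10969784] [ 0.97479411 -0.22310636] [0.22310636 0.97479411]
```

View pics/w9.png

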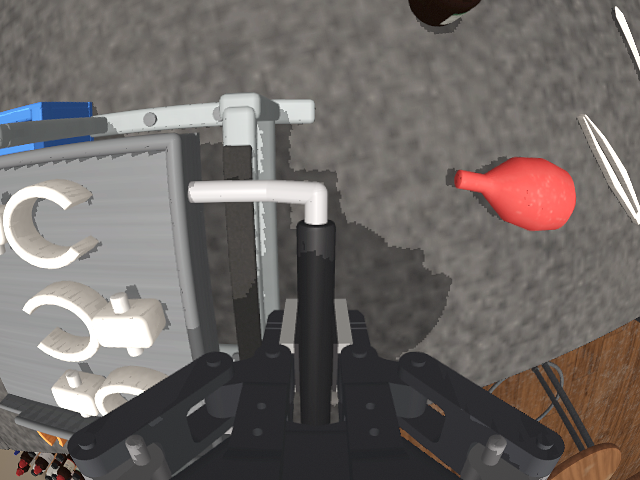

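```bash
python3 - <<'E'
import numpy as np
r=np.hypot(197,16);p0=np.arctan2(16,197);prev=np.zeros(3)
for k in range(0,21):
    th=k*0.05; dy=-r*np.cos(p0+th)+197; dz=r*np.sin(p0+th)-16
    v=np.array([dy*.2231,dy*.9748,dz])/1000
    print(round(th,2),np.round(v-prev,4))
    if k%5==0: prev=v; print('--',np.round(v,4))
E
```

```text
0.0 [0. 0. 0.]
-- [0. 0. 0.]
0.05 [0.0002 0.001  0.0098]
0.1 [0.0006 0.0025 0.0196]
0.15 [0.001  0.0045 0.0293]
0.2 [0.0016 0.0069 0.0388]
0.25 [0.0022 0.0098 0.0482]
-- [0.0022 0.0098 0.0482]
0.3 [0.0008 0.0034 0.0093]
0.35 [0.0016 0.0072 0.0183]
0.4 [0.0026 0.0114 0.0272]
0.45 [0.0037 0.0161 0.0359]
0.5 [0.0048 0.0212 0.0442]
-- [0.0071 0.031  0.0925]
0.55 [0.0013 0.0055 0.0081]
0.6 [0.0026 0.0114 0.016 ]
0.65 [0.004  0.0176 0.0235]
0.7 [0.0055 0.0242 0.0307]
0.75 [0.0071 0.0312 0.0375]
-- [0.0142 0.0622 0.13  ]
0.8 [0.0017 0.0073 0.0065]
0.85 [0.0034 0.0149 0.0126]
0.9 [0.0052 0.0227 0.0183]
0.95 [0.0071 0.0309 0.0236]
1.0 [0.009  0.0392 0.0284]
-- [0.0232 0.1014 0.1584]
```

Emit:
{"op": "drive_tool", "data": {
  "series": [0.0002,0.001,0.01,0,0.0006,0.0025,0.0195,0,0.001,0.0045,0.029,0,0.0016,0.007,0.039,0,0.0022,0.01,0.048,0]
}}

```text
time_s: 12.15
position: [493.5, -295.5, 153.0]
eef_rot: [0.994, -0.113, 0.001, 0.001]
contact_force: [4.9, 0.3, -4.6]
finger_gap: 11.5
```

Emit:
{"op": "drive_tool", "data": {
  "series": [0.0008,0.0035,0.0095,0,0.0016,0.007,0.0185,0,0.0026,0.0115,0.027,0,0.0037,0.016,0.036,0,0.0048,0.021,0.0445,0]
}}

```text
time_s: 12.57
position: [498.1, -275.5, 197.8]
eef_rot: [0.994, -0.113, 0.002, 0.002]
contact_force: [6.1, -2.5, -4.9]
finger_gap: 11.7
```

Tracking well with low forces. I keep lifting.

Emit:
{"op": "drive_tool", "data": {
  "series": [0.0013,0.0055,0.008,0,0.0026,0.0115,0.016,0,0.004,0.0175,0.0235,0,0.0055,0.024,0.031,0,0.007,0.031,0.0375,0]
}}

```text
time_s: 12.98
position: [505.1, -245.9, 236.5]
eef_rot: [0.994, -0.113, 0.002, 0.003]
contact_force: [3.1, -7.0, -0.4]
finger_gap: 12.2
```

Emit:
{"op": "drive_tool", "data": {
  "series": [0.0017,0.0075,0.0065,0,0.0034,0.015,0.0125,0,0.0052,0.0225,0.0185,0,0.0071,0.031,0.0235,0,0.009,0.039,0.0285,0]
}}

```text
time_s: 13.4
position: [513.9, -208.3, 267.0]
eef_rot: [0.994, -0.114, 0.003, 0.005]
contact_force: [-0.8, -7.4, 7.3]
finger_gap: 11.7
```

Emit:
{"op": "drive_tool", "data": {
  "series": [0,0,0,0,0,0,0,0,0,0,0,0,0,0,0,0,0,0,0,0]
}}

```text
time_s: 13.82
position: [513.9, -208.3, 267.0]
eef_rot: [0.994, -0.113, 0.003, 0.005]
contact_force: [-2.1, -7.4, 9.3]
finger_gap: 11.4
```

```bash
python3 - <<'E'
from station import eyes,robot
import cv2,pickle
s=robot.observe();print(s["position"],s["contact_force"],s["moment"])
from st import *
y=S(s["position"]);print(y)
cv2.imwrite("pics/w10.png",eyes.read_camera("wrist")[:,:,::-1])
cv2.imwrite("pics/s10.png",eyes.read_camera("scene")[:,:,::-1])
cv2.imwrite("pics/t10.png",eyes.read_camera("top")[120:330,150:470,::-1])
E
```

```text
[ 513.93726217 -208.29007528  266.96317224] [-2.14911571 -7.36028907  9.33705442] [-1.53442386  0.34738258  0.02296667]
[  1.20297365 -97.20629475]
```

View pics/w10.png

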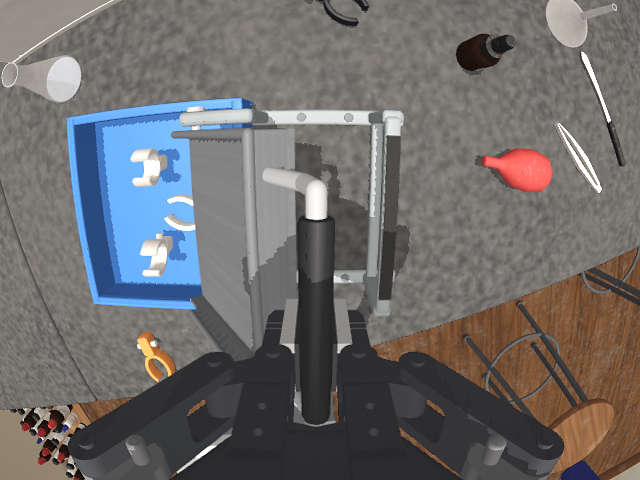

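View pics/s10.png

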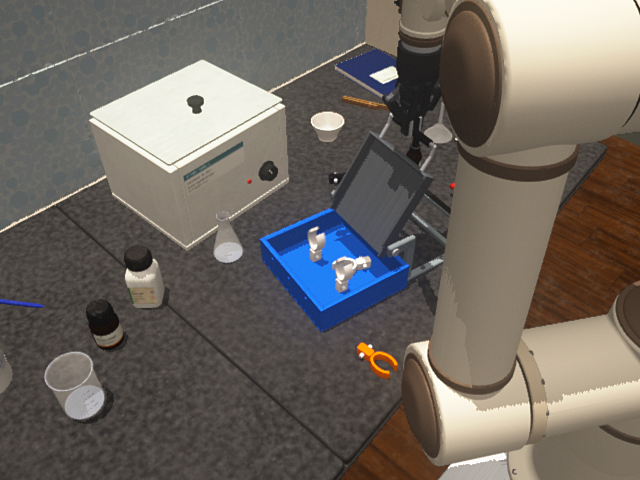

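View pics/t10.png

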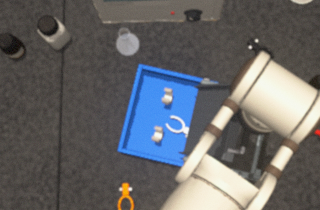

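```bash
python3 - <<'E'
import cv2
im=cv2.imread("pics/s10.png");cv2.imwrite("pics/s10c.png",cv2.resize(im[120:340,250:460],None,fx=2.7,fy=2.7,interpolation=cv2.INTER_CUBIC))
im=cv2.imread("pics/w10.png");cv2.imwrite("pics/w10c.png",cv2.resize(im[80:340,50:330],None,fx=2.2,fy=2.2,interpolation=cv2.INTER_CUBIC))
E
```

```text
(no output)
```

View pics/s10c.png

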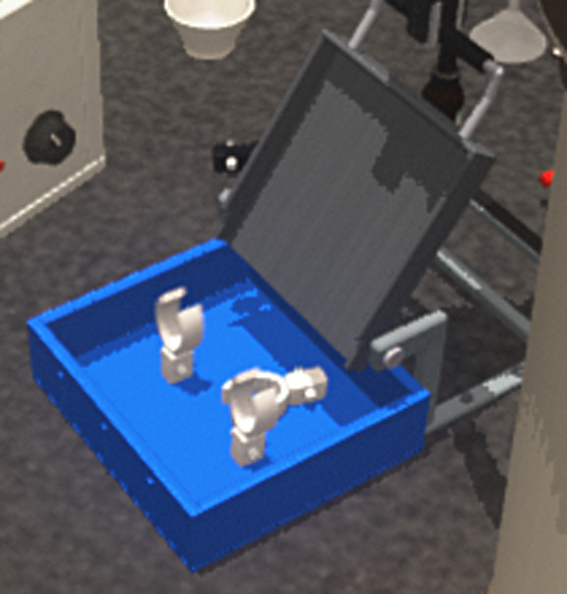

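View pics/w10c.png

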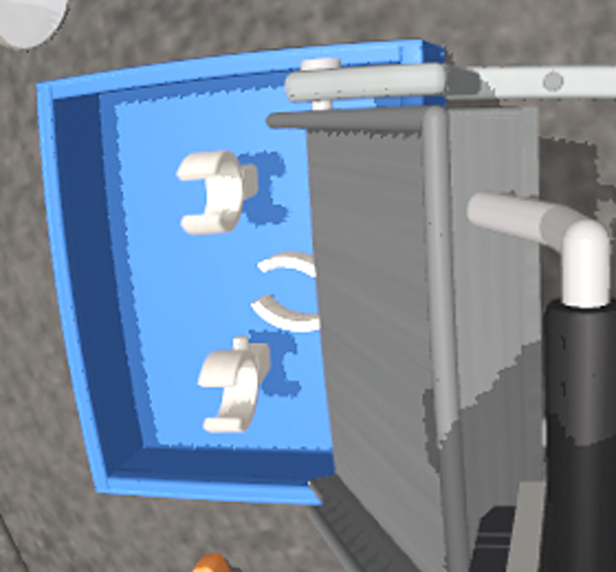

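The tray is empty. All three clips are in the bin, two standing on end and one lying flat, and all clear of the lip. I lower the tray along the same arc, slower near the end.

Emit:
{"op": "drive_tool", "data": {
  "series": [-0.0019,-0.008,-0.005,0,-0.0038,-0.0165,-0.01,0,-0.0056,-0.024,-0.016,0,-0.0073,-0.0315,-0.022,0,-0.009,-0.039,-0.0285,0]
}}

```text
time_s: 14.38
position: [505.2, -245.8, 237.1]
eef_rot: [0.994, -0.113, 0.003, 0.003]
contact_force: [0.3, -2.5, 5.4]
finger_gap: 11.8
```

Emit:
{"op": "drive_tool", "data": {
  "series": [-0.0015,-0.007,-0.0065,0,-0.003,-0.0135,-0.014,0,-0.0044,-0.0195,-0.0215,0,-0.0057,-0.0255,-0.0295,0,-0.007,-0.031,-0.0375,0]
}}

```text
time_s: 14.8
position: [498.0, -276.2, 197.0]
eef_rot: [0.994, -0.113, 0.002, 0.001]
contact_force: [5.4, -3.7, 1.3]
finger_gap: 11.8
```

Emit:
{"op": "drive_tool", "data": {
  "series": [-0.0011,-0.005,-0.0085,0,-0.0022,-0.0095,-0.0175,0,-0.0032,-0.014,-0.026,0,-0.004,-0.0175,-0.035,0,-0.0048,-0.021,-0.0445,0]
}}

```text
time_s: 15.22
position: [493.4, -295.9, 151.5]
eef_rot: [0.994, -0.113, 0.001, 0.0]
contact_force: [6.3, -1.1, -0.2]
finger_gap: 11.8
```

Emit:
{"op": "drive_tool", "data": {
  "series": [-0.0004,-0.002,-0.006,0,-0.0008,-0.004,-0.012,0,-0.0011,-0.0055,-0.018,0,-0.0014,-0.0065,-0.0235,0,-0.0016,-0.0075,-0.0285,0]
}}

```text
time_s: 15.63
position: [491.7, -302.6, 122.6]
eef_rot: [0.994, -0.113, 0.001, -0.001]
contact_force: [4.7, -0.9, 2.3]
finger_gap: 11.5
```

Emit:
{"op": "drive_tool", "data": {
  "series": [-0.0001,-0.0006,-0.003,0,-0.0002,-0.0011,-0.006,0,-0.0003,-0.0015,-0.009,0,-0.0004,-0.0018,-0.012,0,-0.0005,-0.002,-0.015,0]
}}

```text
time_s: 16.05
position: [491.1, -304.3, 107.6]
eef_rot: [0.994, -0.113, 0.001, -0.001]
contact_force: [5.5, -0.5, 1.7]
finger_gap: 11.5
```

Emit:
{"op": "drive_tool", "data": {
  "series": [0,-0.0001,-0.001,0,0,-0.0002,-0.002,0,0,-0.0003,-0.003,0,0,-0.0004,-0.004,0,0,-0.0005,-0.005,0]
}}

```text
time_s: 16.47
position: [491.5, -304.7, 106.0]
eef_rot: [0.994, -0.113, 0.001, -0.001]
contact_force: [-3.8, 10.9, 26.2]
finger_gap: 11.8
```

Emit:
{"op": "drive_tool", "data": {
  "series": [0,0,0,0,0,0,0,0,0,0,0,0,0,0,0,0,0,0,0,0]
}}

```text
time_s: 16.88
position: [491.5, -304.7, 106.1]
eef_rot: [0.994, -0.113, 0.001, -0.001]
contact_force: [-1.9, 8.4, 20.9]
finger_gap: 11.8
```

The tray is on its rest and pushing back with 21 N. I unload slightly, then open.

Emit:
{"op": "drive_tool", "data": {
  "series": [0,0,0.001,0,0,0,0.002,0,0,0,0.002,0,0,0,0.002,0,0,0,0.002,0]
}}

```text
time_s: 17.3
position: [491.4, -304.6, 106.2]
eef_rot: [0.994, -0.113, 0.001, -0.001]
contact_force: [3.4, 4.6, 8.6]
finger_gap: 11.6
```

Emit:
{"op": "drive_tool", "data": {
  "series": [0,0,0,0,0,0,0,0,0,0,0,0,0,0,0,0,0,0,0,0],
  "grip": 0.47
}}

```text
time_s: 17.72
position: [489.8, -305.2, 104.2]
eef_rot: [0.994, -0.113, -0.001, -0.0]
contact_force: [0.3, 0.4, 0.1]
finger_gap: 40.4
```

Emit:
{"op": "drive_tool", "data": {
  "series": [0,0,0.005,0,0,0,0.015,0,0,0,0.035,0,0,0,0.06,0,0,0,0.09,0]
}}

```text
time_s: 18.13
position: [489.6, -304.8, 195.3]
eef_rot: [0.994, -0.113, -0.001, -0.001]
contact_force: [0.1, -0.3, 0.6]
finger_gap: 39.6
```

Emit:
{"op": "drive_tool", "data": {
  "series": [0,-0.02,0.03,0,0,-0.05,0.06,0,0,-0.08,0.08,0,-0.02,-0.11,0.1,0,-0.05,-0.14,0.1,0]
}}

```text
time_s: 18.55
position: [442.7, -447.6, 301.6]
eef_rot: [0.994, -0.112, 0.004, 0.004]
contact_force: [0.4, -0.9, 1.3]
finger_gap: 40.2
```

```bash
python3 - <<'E'
from station import eyes,robot
import cv2,pickle
s=robot.observe();print(s["time_s"],s["position"],s["contact_force"],s["joint_positions"])
cv2.imwrite("pics/s11.png",eyes.read_camera("scene")[:,:,::-1])
cv2.imwrite("pics/t11.png",eyes.read_camera("top")[:,:,::-1])
E
```

```text
18.55 [ 442.73183839 -447.58541973  301.61115184] [ 0.38442122 -0.90993656  1.29895521] [-9.82738984e-01  2.55405718e-01  1.34721754e+00  5.42752748e-04
  1.52834353e+00  8.11596516e-01]
```

View pics/s11.png

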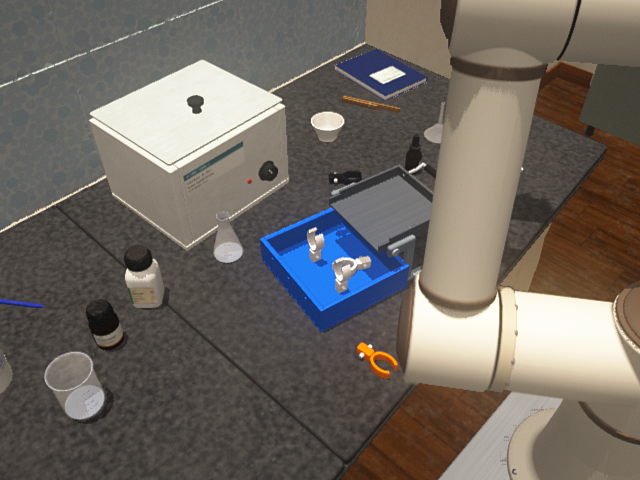

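View pics/t11.png

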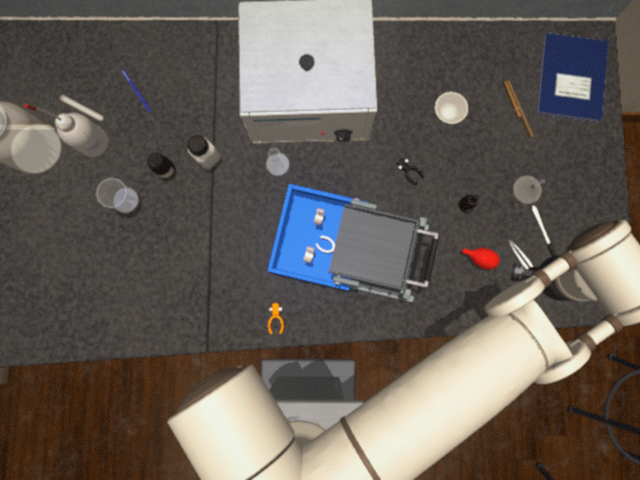

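The tray is back and empty, and the clips are in the bin at (320,215), (325,243) and (308,255) in the top view. Last check: the bin pose, whether the tray is level, and whether the bystanders have moved.

```bash
python3 - <<'E'
from st import *
t=cv2.imread("pics/t11.png");t0=cv2.imread("pics/top0.png")
h=cv2.cvtColor(t,cv2.COLOR_BGR2HSV); m=cv2.inRange(h,(100,150,60),(125,255,255)); m[:150]=0
c=max(cv2.findContours(m,0,2)[0],key=cv2.contourArea)
print(cv2.approxPolyDP(c,4,True)[:,0].tolist())
pts=[]
for v in range(195,265,5):
    u=np.where(m[v])[0].min()-.5; pts.append(S(plane("top",u,v,60)))
pts=np.array(pts);k=np.polyfit(pts[:,0],pts[:,1],1);print("far wall y:",np.polyval(k,0),"slope",k[0],"(168 wanted)")
edges("pics/t11.png",298,336)
d=cv2.absdiff(t,t0).max(2)
for n,(a,b,x,y) in dict(tray_back=(200,300,385,440),flask=(145,178,262,292),bottles=(130,182,145,222),orange=(298,338,264,288)).items(): print(n,d[a:b,x:y].mean(),(d[a:b,x:y]>40).sum())
E
```

```text
[[289, 184], [268, 271], [347, 290], [347, 285], [335, 285], [328, 272], [332, 253], [322, 253], [314, 243], [330, 248], [318, 236], [335, 241], [343, 204], [351, 198]]
far wall y: 169.35920648745716 slope 0.0001262552022218534 (168 wanted)
far [110.73967988 144.95220164] [111.29520608  54.40958023] slope 0.009341954129056957 x@68 110.7223118232379 std 0.7199806894401994
near [-110.6002567    91.90911183] [-111.8967561    3.0318964] slope 8.092917290656409e-05 x@68 -111.51550527513938 std 0.6615317216893614
tray_back 21.452909090909092 328
flask 18.22828282828283 0
bottles 14.554445554445554 1
orange 16.686458333333334 0
```

```bash
python3 - <<'E'
import cv2
t=cv2.imread("pics/t11.png");t0=cv2.imread("pics/top0.png")
d=cv2.absdiff(t,t0).max(2)[215:295,413:442];print(d.mean(),(d>40).sum())
(s,r)=cv2.phaseCorrelate(t0[215:295,408:442].mean(2),t[215:295,408:442].mean(2));print(s,r)
from station import robot
print(robot.job_done())
E
```

```text
14.347844827586206 0
(-0.008248375543146835, 0.048989161470224474) 1.0064012445194424
the job is handed in; nothing more can be done
None
```

The job is handed in at about 19 s of the 67 s allowed. The bin is under the lip, all three clips are in it, and the tray is back level.

- **Bin:** I gripped its far wall and slid and turned it squarely under the tray lip until it stopped on the posts. The contact force was 20 N with almost no turning moment, so both posts share the load. Afterwards it was centred to within 1 mm and square to within 0.01 rad. Its far wall measures 169.4 mm from the stand origin against the nominal 168 mm. That matches where it stopped on contact and is within the 2 mm calibration.
- **Tipping:** I pinched the handle and lifted it along its arc to a tilt of about 1.0 rad. All three clips slid into the bin, two standing on end and one lying flat. The gripper never touched them.
- **Lowering:** I brought the tray down along the same arc and slowed it near the rest, where it pressed back with at most 26 N. After I let go, the handle was within 0.05 px of its first position in the top view, so the tray is level again.
- **Surroundings:** The flask, the bottles and the orange clip show no movement in the before and after top pictures.

No check failed. One disagreed: my two-view handle heights ran from 111 to 125 mm, so I went by the stated 121 mm.

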